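# Sweep counted connector housings into the trough of a counting tray and shut its lid

### The job

Finish the count on the blue and grey parts-counting tray: with the fingertips sweep the three white connector housings across the deck into the tray's open trough, leaving the red reject lying on the deck, then push the trough's white lid over until it is fully shut. Everything is only pushed: pick nothing up, and leave the carton, tape, cutters and oiler round the tray where they stand.

Things in the scene. Friction and masses are not known exactly. Their poses are not given: they have to be found in the camera images.
- tray: Blue and grey counting tray, fixed, 206 mm (x) by 237 mm (y). Origin at table height. In its frame: the flat grey deck spans x -100..100, y -60..120 mm, top at z 40 mm; beyond its open -y edge lies the trough (point trough). Blue rims, 4 mm thick, up to z 50 mm, stand on both x sides and the +y side, where a pouring spout leaves a gap at x 53..100 mm.
- trough (a point): Centre of the trough's floor, at x 0, y -85, z 9 mm in the tray frame. The trough is open on top, x -100..100, y -110..-60 mm, 31 mm below the deck. Nothing stands between deck and trough: a part pushed in the tray's -y falls over the deck's edge into it.
- lid (a joint): Angle of the white trough lid, rad: 0 = shut, flat over the trough, its top at z 43 mm; 1.57 = upright; at most 2.05, leaning away from the deck. Starts at 1.65 to 2.0. Stiff hinge without latch: it stays where it is left, about 1 N at its edge moves it. It is shut by pushing it from outside (tray -y) over towards the deck (+y) and down.
- lid_hinge (a point): Middle of the lid's hinge line, which runs along the tray's x, at y -111.5, z 42 mm in the tray frame.
- lid_edge (a point): Middle of the lid's beaded free edge, 55.5 mm from the hinge; lid 196 mm long (tray x), 2.5 mm thick, bead 6 mm thick.
- white_a: White connector housing, lying on the deck of the tray at any yaw. Body 17 mm in its x, 26 mm in its y, 11 mm high (13 with a small latch on top); origin at the centre of its underside; about 12 g, slides when pushed.
- white_b: White connector housing, lying on the deck of the tray at any yaw. Body 17 mm in its x, 26 mm in its y, 11 mm high (13 with a small latch on top); origin at the centre of its underside; about 12 g, slides when pushed.
- white_c: White connector housing, lying on the deck of the tray at any yaw. Body 17 mm in its x, 26 mm in its y, 11 mm high (13 with a small latch on top); origin at the centre of its underside; about 12 g, slides when pushed.
- red: Red connector housing, the reject, which stays on the deck; lying on the deck of the tray at any yaw. Body 17 mm in its x, 26 mm in its y, 11 mm high (13 with a small latch on top); origin at the centre of its underside; about 12 g, slides when pushed.
- carton: Bystander: small cardboard carton 51x66x45 mm, origin at the centre of its underside.
- tape: Bystander: roll of black tape lying flat, 68 mm across, 18 mm high, origin at the centre of its underside.
- cutters: Bystander: red-handled cutters lying flat, 126 mm along their x, 37 mm wide, 10 mm high.
- oiler: Bystander: upright white oil bottle with a red spout, 42 mm across, 130 mm tall, origin at the centre of its underside.

How it is judged:
On the way, in this order (a step that is already met when the one before it is completed fails the run):
1. the three white housings lie in the trough (z of white_a in the frame of tray between 0 and 0.034 m and y of white_a in the frame of tray between -0.112 and -0.058 m and z of white_b in the frame of tray between 0 and 0.034 m and y of white_b in the frame of tray between -0.112 and -0.058 m and z of white_c in the frame of tray between 0 and 0.034 m and y of white_c in the frame of tray between -0.112 and -0.058 m), for 0.2 s.
2. the lid is shut (value of joint lid below 0.06 rad), for 0.2 s.
At the end, for the whole second after the job is handed in: All three white housings lie at rest in the trough (origin below z 34 mm, between y -112 and -58 mm in the tray frame), the lid is within 0.06 rad of shut, and the red housing lies at rest on the deck, between the rims and short of the trough (all of step 1 and z of red in the frame of tray between 0.036 and 0.06 m and y of red in the frame of tray between -0.055 and 0.12 m and x of red in the frame of tray between -0.1 and 0.1 m and value of joint lid below 0.06 rad and linear speed of each of white_a, white_b, white_c, red below 0.02 m/s); the robot touches nothing.
It fails at once if a housing is picked up (raised more than 24 mm over the deck) (z of any of white_a, white_b, white_c, red in the frame of tray above 0.064 m).
It fails at once if the carton is shifted by more than 25 mm (distance of carton from where it was at the start of the episode above 0.025 m).
It fails at once if the roll of tape is shifted by more than 25 mm (distance of tape from where it was at the start of the episode above 0.025 m).
It fails at once if the cutters is shifted by more than 25 mm (distance of cutters from where it was at the start of the episode above 0.025 m).
It fails at once if the oiler is shifted by more than 25 mm (distance of oiler from where it was at the start of the episode above 0.025 m).
It also fails if it takes over 61 s, if anything falls off the work surface, if the arm or the gripper's body presses on something with over 40 N, if the wrist force passes 120 N, or if a joint passes its speed limit or range.

### The arm

A 7-joint arm with a two-finger parallel gripper is mounted at the origin on a cart in front of the work surface, level with it; the furniture and walls round the work are solid. World frame = base frame: x ahead of the robot, y to its left, z up, the work surface at z = 0. Lengths are in m, angles in rad, forces in N, time in s.
With the tool pointing down it reaches from about 0.425 to 0.925 m from the base axis. Payload 6.8 kg.
Tool frame: the origin (TCP) lies midway between the tips of the shut fingers; the grasp point (between the pads) lies 19 mm behind it; z points along the fingers, y is the line along which they close (so a half turn about z gives the same grasp; the last joint's range is limited). The gripper opens to 85 mm and grips with 20 to 120 N. Pads are 22 mm wide; open, the fingers measure 114 mm over their backs; the gripper's body (76 mm by 85 mm) begins 54 mm behind the grasp point. The pads swing forward as they close: fully open they stand 13 mm farther back than shut.
Start: joints at [-0.108, 0.477, 0.022, 1.555, -0.011, 1.109, -0.083], TCP at [0.675, 0, 0.231] pointing down, gripper open.
Joint ranges: [-2.96, 2.96], [-0.34, 2.1], [-1.41, 1.46], [0.24, 2.44], [-1.37, 4.51], [0.17, 1.92], [-2.96, 2.96]. Speed limits (rad/s): [2.39, 2.39, 3.14, 3.14, 3.14, 3.14, 3.14].

### API

Orientations are given as a unit quaternion [w, x, y, z].
In Python, from station import * gives the robot as it stands.
- The arm moves only by the shell command python3 -m creep 'ROWS' [FORCE]. ROWS is JSON, a list of rows, each a list of 7 numbers: the gripper command: -1 is shut, 1 is fully open, values between are in proportion, then the shift along the world's x, y, z in mm, then the turn, a rotation vector about the world's x, y, z in rad. A call has 1 to 5 rows; each row shifts and turns the commanded pose from where the row before left it; what a row does not reach is not made up. A row lasts 1/8 s, in which the tool goes at most 62.5 mm and 10.7 degrees, less where a joint would pass 70% of its speed; a pose out of reach is approached as far as the arm can. A call is refused whole if a number of a shift passes 62.5 or a number of a turn 0.188, either way. A call with a gripper value outside its range is refused whole. The fingers move at their own pace and stop on an object; FORCE is the grip in N (left out, the last holds). Time passes only in rows, so rows that do not move let the fingers close. It gives the time, the measured TCP pose, the force, the opening and the grip force at its end, in the units of the state.
- get_obs(): the state, without advancing time (a new reading comes with each control period).
- read_camera(name): name is "scene" or "side" or "wrist"; returns (picture, depth): 400x640x3 uint8, red, green, blue; 400x640 float32, m along the optical axis (not along the pixel's ray), 0 where there is no reading.
- camera_params(name): a dict with "intrinsics" (3x3 intrinsics, pixels), "cam_to_world" (4x4, takes a point from camera to world coordinates); the wrist camera has in their place "mount" (4x4, takes a point from camera to tool coordinates, whose origin is the TCP and whose axes are the flange's). Camera axes: x right, y up, looking along -z (the intrinsics and any distortion apply to the point x, -y, -z); pixel columns grow to the right and rows downward; lengths in m; the calibration is good to about 2 mm. A picture is of the moment at which its call begins: read the wrist's pose just before it. camera_params takes no time and is no camera call.
- hand_in(): hands the job in; it is judged then, once.
The state is a dict: "t": time; "q": joint angles; "joint_vel": joint speeds; "joint_torque": joint torques, N m; "eef_pos": TCP position; "tool_rot": TCP orientation; "contact_force": force on the tool from outside, world axes, zero at the start; "torque": the same for the moment, N m; "gripper_width": opening from 0.0 (shut) to 1.0 (fully open); "grasp_force": force on a finger pad.
Only numpy, scipy, OpenCV 4.12 (cv2) and the standard library are available. Lean on these libraries where they do the work, as an engineer would, in place of code of your own. Each camera call takes 0.05 s, during which the arm holds its last target. There are 200 camera calls.

## Working session

There is one attempt and no reset: what is moved stays moved. The work goes in short steps, Python scripts to look and compute and a shell command to move; the robot and the scene stay as the last step left them, time stands still between calls to the robot, and variables do not carry over. Pictures are saved under pics/ and viewed, at most 10 in all, crops included, and the job is handed in when it is done.

```bash
mkdir -p pics; ls
python3 - <<'E'
from station import *
import cv2
for n in ("scene","side"):
    p,d=read_camera(n); cv2.imwrite(f"pics/{n}0.png",p[:,:,::-1]); 
    import numpy as np; np.savez(f"{n}0.npz",p=p,d=d,K=camera_params(n)["intrinsics"],T=camera_params(n)["cam_to_world"])
    print(n,camera_params(n))
print(get_obs()["t"],camera_params("wrist"))
E
```

```text
pics
scene {'intrinsics': array([[499.57314616,   0.        , 327.4868353 ],
       [  0.        , 499.57314616, 197.75029049],
       [  0.        ,   0.        ,   1.        ]]), 'cam_to_world': array([[-0.36315668,  0.48174179, -0.79752246, -0.52964172],
       [-0.93170387, -0.18159129,  0.31456715,  0.43926226],
       [ 0.00671701,  0.85729193,  0.51478678,  0.74366707],
       [ 0.        ,  0.        ,  0.        ,  1.        ]])}
side {'intrinsics': array([[478.1521513 ,   0.        , 333.19539592],
       [  0.        , 478.1521513 , 198.13754732],
       [  0.        ,   0.        ,   1.        ]]), 'cam_to_world': array([[-0.91593718,  0.29205155, -0.27525439,  0.24265599],
       [-0.40131639, -0.67006226,  0.62446915,  0.68501171],
       [-0.0020604 ,  0.68243861,  0.73094001,  0.83856386],
       [ 0.        ,  0.        ,  0.        ,  1.        ]])}
0.1 {'intrinsics': array([[341.87747791,   0.        , 314.63371876],
       [  0.        , 341.87747791, 197.79749912],
       [  0.        ,   0.        ,   1.        ]]), 'mount': array([[-1.02397774e-03,  9.57735369e-01,  2.87648945e-01,
         7.37420463e-02],
       [ 9.99999461e-01,  9.30766380e-04,  4.60802337e-04,
         1.52716039e-04],
       [ 1.73592729e-04,  2.87649261e-01, -9.57735805e-01,
        -1.42749837e-01],
       [ 0.00000000e+00,  0.00000000e+00,  0.00000000e+00,
         1.00000000e+00]])}
```

View pics/scene0.png

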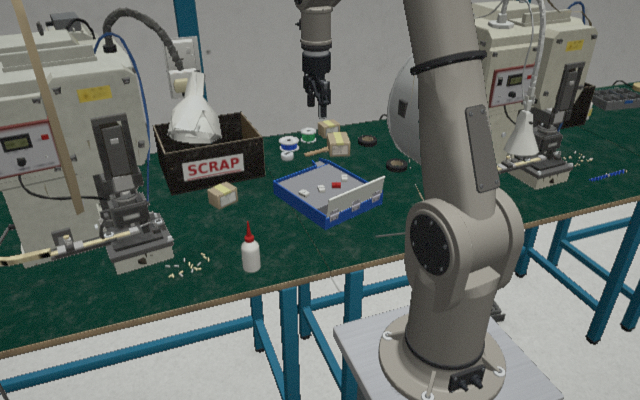

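View pics/side0.png

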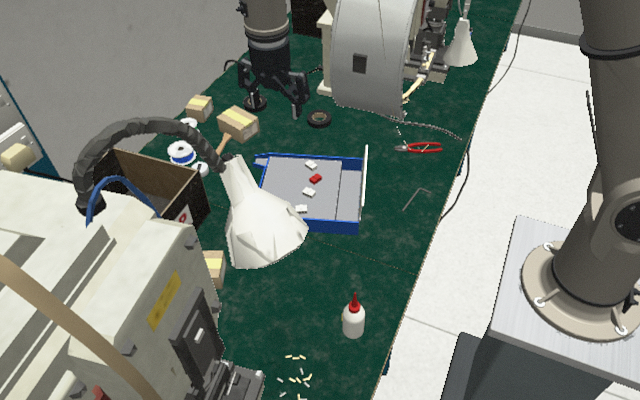

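The scene camera shows the tray near (328,190), with the lid edge at (330–382,180–215) on the robot's side. In the side view the tray is at (255–365,150–230) and the lamp head covers its left corner. Next I'll enlarge the tray and take the wrist view.

Run:
```python
from station import *
import cv2,numpy as np
o=get_obs(); p,d=read_camera("wrist")
np.savez("wrist0.npz",p=p,d=d,pos=o["eef_pos"],rot=o["tool_rot"]); print(o["eef_pos"],o["tool_rot"])
cv2.imwrite("pics/wrist0.png",p[:,:,::-1])
a=cv2.resize(np.load("scene0.npz")["p"][150:235,265:395],None,fx=6,fy=6,interpolation=2)[:, :780]
a=cv2.resize(np.load("scene0.npz")["p"][150:235,265:395],(780,510),interpolation=cv2.INTER_CUBIC)
cv2.imwrite("pics/scene0c.png",a[:,:,::-1])
```

```text
[ 6.74490566e-01 -3.13882522e-05  2.30402450e-01] [-5.29351803e-04  7.07108748e-01  7.07104336e-01 -6.28550374e-04]
```

View pics/wrist0.png

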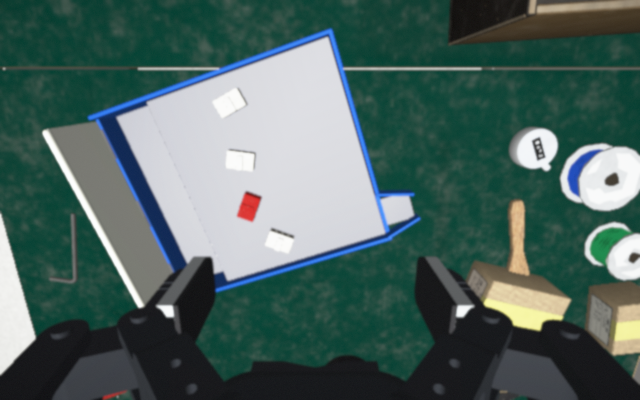

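View pics/scene0c.png

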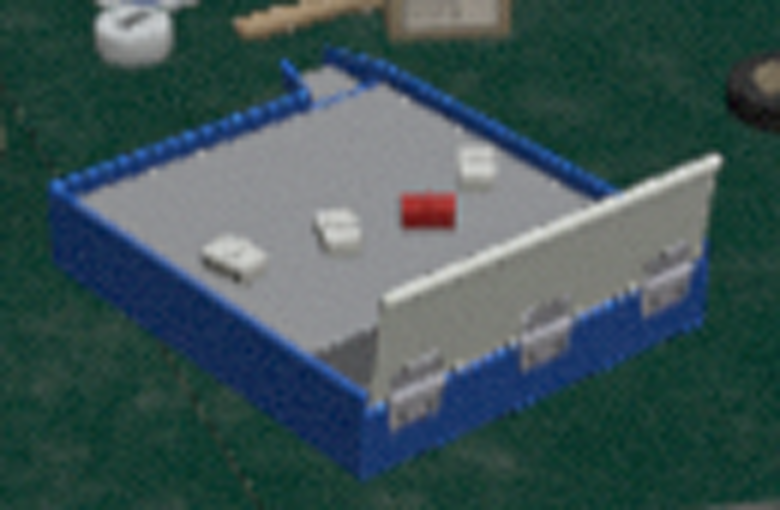

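The wrist view shows the whole tray. Rim corners are at (331,31), (95,117), (388,236) and (218,290), with the spout at the lower right. The whites are at (229,102), (240,160) and (280,240), the red at (249,207), and the lid edge runs (45,131) to (140,308).

```bash
cat > h.py <<'E'
import numpy as np
from scipy.spatial.transform import Rotation as R
def wristT(pos,rot,M):
    T=np.eye(4); T[:3,:3]=R.from_quat(np.roll(rot,-1)).as_matrix(); T[:3,3]=pos; return T@M
def onplane(uv,z,K,T):
    uv=np.atleast_2d(uv).astype(float); r=np.c_[(uv[:,0]-K[0,2])/K[0,0],-(uv[:,1]-K[1,2])/K[1,1],-np.ones(len(uv))]@T[:3,:3].T
    return T[:3,3]+r*((z-T[2,3])/r[:,2])[:,None]
def cloud(d,K,T):
    v,u=np.mgrid[:400,:640]; P=np.stack([(u-K[0,2])/K[0,0]*d,-(v-K[1,2])/K[1,1]*d,-d],-1)
    W=P@T[:3,:3].T+T[:3,3]; W[d==0]=np.nan; return W
E
python3 - <<'E'
from h import *; from station import camera_params
np.set_printoptions(precision=4,suppress=True)
w=np.load("wrist0.npz"); c=camera_params("wrist"); K=c["intrinsics"]; T=wristT(w["pos"],w["rot"],c["mount"])
A=onplane([(331,31),(388,236),(95,117),(218,290)],.05,K,T); print("corners",A)
obj=np.array([[-103,124],[103,124],[-103,-113]])/1000.
P=A[:3,:2]; m=obj.mean(0); n=P.mean(0); H=(obj-m).T@(P-n); U,S,V=np.linalg.svd(H); Rm=(U@V).T
t=n-Rm@m; print("yaw",np.arctan2(Rm[1,0],Rm[0,0]),"t",t,"resid",P-(obj@Rm.T+t))
print("spacing",np.linalg.norm(A[0]-A[1]),np.linalg.norm(A[0]-A[2]))
for n_,uv in dict(wa=(229,102),wb=(240,160),wc=(280,240),red=(249,207)).items():
    p=onplane(uv,.051,K,T)[0,:2]; print(n_,p,"tray",(p-t)@Rm)
W=cloud(w["d"],K,T)
for uv in [(229,102),(240,160),(280,240),(249,207),(300,150),(150,150),(47,132),(138,305)]: print(uv,W[uv[1],uv[0]],"tray",(W[uv[1],uv[0],:2]-t)@Rm)
np.savez("tray.npz",R=Rm,t=t)
for n_ in("scene","side"):
    s=np.load(n_+"0.npz"); W=cloud(s["d"],s["K"],s["T"]); L=(W[...,:2]-t)@Rm
    m=(abs(L[...,0])<.25)&(L[...,1]>-.25)&(L[...,1]<.25)&(W[...,2]>.12)
    v,u=np.nonzero(m); Q=W[m]; 
    import collections
    cells=collections.defaultdict(lambda:[9,0,0])
    for a,z in zip(L[m],Q[:,2]):
        k=tuple((a//.05*50).astype(int)); e=cells[k]; e[0]=min(e[0],z);e[1]=max(e[1],z);e[2]+=1
    print(n_,{k:[round(float(x),3) for x in e] for k,e in sorted(cells.items())})
E
```

```text
corners [[ 0.6884  0.1265  0.05  ]
 [ 0.749  -0.0641  0.05  ]
 [ 0.4716  0.0546  0.05  ]
 [ 0.5702 -0.1268  0.05  ]]
yaw -1.2576593281757682 t [ 0.6041 -0.0075] resid [[-0.0019 -0.0021]
 [-0.0048  0.0032]
 [ 0.0067 -0.0011]]
spacing 0.20005477877397373 0.22841741619874967
wa [0.5965 0.0678] tray [-0.074  0.016]
wb [0.6031 0.0146] tray [-0.0213  0.0059]
wc [ 0.6388 -0.0681] tray [0.0683 0.0143]
red [ 0.6091 -0.0326] tray [ 0.0253 -0.003 ]
(229, 102) [0.597  0.0678 0.053 ] tray [-0.0739  0.0165]
(240, 160) [0.6038 0.0151 0.0539] tray [-0.0216  0.0066]
(280, 240) [ 0.639  -0.0672  0.0529] tray [0.0675 0.0147]
(249, 207) [ 0.6093 -0.0321  0.0524] tray [ 0.025  -0.0026]
(300, 150) [0.66   0.0225 0.0406] tray [-0.0114  0.0623]
(150, 150) [0.4979 0.0176 0.0082] tray [-0.0566 -0.0933]
(47, 132) [0.4618 0.0459 0.0985] tray [-0.0946 -0.119 ]
(138, 305) [ 0.5115 -0.1113  0.1003] tray [ 0.0702 -0.1201]
scene {(np.int64(-150), np.int64(200)): [0.12, 0.14, 65.0], (np.int64(-100), np.int64(200)): [0.121, 0.14, 85.0], (np.int64(-50), np.int64(-50)): [0.292, 0.35, 40.0], (np.int64(-50), np.int64(0)):
[... 1389 characters left out ...]
 np.int64(100)): [0.243, 0.44, 627.0], (np.int64(100), np.int64(-200)): [0.123, 0.268, 13.0], (np.int64(100), np.int64(-150)): [0.294, 0.313, 2.0], (np.int64(150), np.int64(-250)): [0.131, 0.144, 3.0], (np.int64(150), np.int64(-200)): [0.121, 0.373, 1877.0], (np.int64(150), np.int64(-150)): [0.128, 0.405, 1765.0], (np.int64(150), np.int64(-100)): [0.146, 0.333, 1316.0], (np.int64(150), np.int64(-50)): [0.172, 0.304, 468.0], (np.int64(200), np.int64(-250)): [0.125, 0.391, 39.0], (np.int64(200), np.int64(-200)): [0.12, 0.391, 528.0], (np.int64(200), np.int64(-150)): [0.12, 0.385, 687.0], (np.int64(200), np.int64(-100)): [0.12, 0.38, 974.0], (np.int64(200), np.int64(-50)): [0.12, 0.375, 535.0]}
```

Run:
```python
from h import *; from station import camera_params; import cv2
np.set_printoptions(precision=4,suppress=True)
w=np.load("wrist0.npz"); c=camera_params("wrist"); K=c["intrinsics"]; T=wristT(w["pos"],w["rot"],c["mount"])
W=cloud(w["d"],K,T); p=w["p"].astype(int); z=np.load("tray.npz"); Rm,t=z["R"],z["t"]
blue=(p[...,2]-p[...,0]>50)&(abs(W[...,2]-.05)<.004)
for it in range(4):
    L=(W[...,:2]-t)@Rm; B=L[blue]
    l=B[(B[:,0]<-.088)&(B[:,1]>-.1)&(B[:,1]<.11)]; r=B[(B[:,0]>.088)&(B[:,1]>-.05)&(B[:,1]<.11)]; f=B[(B[:,1]>.1)&(abs(B[:,0]+.02)<.06)]
    a,b,cc=np.polyfit(l[:,1],l[:,0],1),np.polyfit(r[:,1],r[:,0],1),np.polyfit(f[:,0],f[:,1],1)
    print(len(l),len(r),len(f),a,b,cc,"width",b[1]-a[1])
    th=(-(a[0]+b[0])/2+cc[0])/2; 
    t=t+Rm@np.array([(a[1]+b[1])/2,cc[1]-.122])
    co,si=np.cos(th),np.sin(th); Rm=Rm@np.array([[co,-si],[si,co]])
print("yaw",np.arctan2(Rm[1,0],Rm[0,0]),t,Rm); np.savez("tray.npz",R=Rm,t=t)
L=(W[...,:2]-t)@Rm
h=W[...,2]
hs=(h>.046)&(h<.06)&(abs(L[...,0])<.093)&(L[...,1]>-.058)&(L[...,1]<.112)
n,lab,st,ce=cv2.connectedComponentsWithStats(hs.astype(np.uint8))
for i in range(1,n):
    if st[i,4]>60:
        q=L[lab==i].astype(np.float32)*1000; print(ce[i],cv2.minAreaRect(q),"min",q.min(0),"max",q.max(0),"col",p[lab==i].mean(0))
lid=(h>.06)&(h<.12)&(L[...,1]<-.1)&(L[...,1]>-.16)&(abs(L[...,0])<.11)
q=np.c_[L[lid],h[lid]]; print("lid",q.min(0),q.max(0),np.polyfit(q[:,2],q[:,1],1))
S=np.load("side0.npz");W2=cloud(S["d"],S["K"],S["T"]);L2=(W2[...,:2]-t)@Rm
for (n_,a) in (("lamp/obstacles near z .06-.25",(W2[...,2]>.06)&(W2[...,2]<.25)&(abs(L2[...,0])<.18)&(abs(L2[...,1])<.2)),): 
    q=np.c_[L2[a],W2[...,2][a]]; print(n_,q[::max(1,len(q)//25)])
```

```text
1212 679 598 [-0.0047 -0.1017] [-0.0054  0.1011] [0.0048 0.121 ] width 0.20279761001036656
1212 679 601 [ 0.0003 -0.1014] [-0.0003  0.1014] [-0.0002  0.122 ] width 0.2027908258825329
1212 679 601 [ 0.0002 -0.1014] [-0.0004  0.1014] [-0.0001  0.122 ] width 0.20279082967967166
1212 679 601 [ 0.0002 -0.1014] [-0.0004  0.1014] [-0.0001  0.122 ] width 0.20279082968126674
yaw -1.2527787250176219 [ 0.6031 -0.0076] [[ 0.3127  0.9499]
 [-0.9499  0.3127]]
[229.052  102.2704] ((-73.40249633789062, 16.775543212890625), (17.084745407104492, 26.42044448852539), 9.91775894165039) min [-83.3983   3.0308] max [-63.0326  30.6592] col [245.3986 245.4974 244.0312]
[239.7801 159.717 ] ((-20.899991989135742, 6.280956268310547), (26.092893600463867, 17.757823944091797), 63.950714111328125) min [-33.7184  -8.0813] max [-8.2589 21.2238] col [241.8719 241.9426 240.4818]
[248.3296 206.4646] ((25.459320068359375, -3.2017440795898438), (17.183589935302734, 26.26430892944336), 50.73011779785156) min [ 10.6779 -16.9769] max [40.4141 10.9986] col [209.7058  66.4469  64.9668]
[279.0297 240.7306] ((69.86705017089844,
[... 265 characters left out ...]
 0.1796 -0.079   0.2481]
 [ 0.1723 -0.1112  0.2442]
 [ 0.1674 -0.1205  0.2427]
 [ 0.1599 -0.1803  0.2484]
 [ 0.1704 -0.1254  0.2332]
 [ 0.1574 -0.1654  0.2414]
 [ 0.1743 -0.1054  0.2217]
 [ 0.1686 -0.1486  0.2253]
 [ 0.164  -0.1934  0.2284]
 [ 0.1651 -0.1446  0.2194]
 [ 0.1779 -0.1106  0.2035]
 [ 0.1627 -0.1609  0.2141]
 [ 0.1717 -0.1296  0.2006]
 [ 0.1556 -0.1882  0.2125]
 [ 0.1585 -0.1686  0.2039]
 [ 0.169  -0.1489  0.19  ]
 [ 0.1715 -0.154   0.183 ]
 [ 0.1711 -0.166   0.1785]
 [ 0.1694 -0.1919  0.1758]
 [ 0.1753 -0.1674  0.1614]
 [ 0.1767 -0.1729  0.1521]
 [ 0.1229 -0.1827  0.1525]
 [ 0.0691 -0.1154  0.0645]
 [-0.0062 -0.1183  0.0885]
 [-0.0346 -0.1162  0.0695]
 [-0.0956 -0.1208  0.091 ]]
```

```bash
python3 -m creep '[[-1,-14,26,-30,0,0,0.159],[-1,-14,26,-30,0,0,0.159],[-1,-14,27,-30,0,0,0],[-1,0,0,-20,0,0,0],[-1,0,0,0,0,0,0]]'; python3 -m creep '[[-1,0,0,0,0,0,0],[-1,0,0,-20,0,0,0],[-1,0,0,-20,0,0,0],[-1,0,0,0,0,0,0]]'
```

```text
t: 0.78
eef_pos: [0.6321, 0.0779, 0.1197]
tool_rot: [-0.001, 0.586, 0.81, -0.001]
contact_force: [0.5, -0.1, 0.7]
gripper_width: 0.002
grasp_force: 0.0
t: 1.27
eef_pos: [0.6311, 0.0785, 0.0786]
tool_rot: [-0.002, 0.586, 0.81, -0.002]
contact_force: [-0.3, -0.0, 0.2]
gripper_width: 0.002
grasp_force: 0.0
```

```bash
python3 -m creep '[[-1,0,0,-17,0,0,0],[-1,0,0,-17,0,0,0],[-1,0,0,0,0,0,0],[-1,-11,-3.6,0,0,0,0],[-1,-11,-3.6,0,0,0,0]]'; python3 -m creep '[[-1,-11,-3.6,0,0,0,0],[-1,-11,-3.6,0,0,0,0],[-1,-11,-3.6,0,0,0,0],[-1,-11,-3.6,0,0,0,0],[-1,0,0,0,0,0,0]]'
```

```text
t: 1.9
eef_pos: [0.6104, 0.0714, 0.0478]
tool_rot: [0.0, 0.586, 0.81, 0.0]
contact_force: [-0.2, -0.1, -0.2]
gripper_width: -0.001
grasp_force: 0.0
t: 2.52
eef_pos: [0.5659, 0.0569, 0.0473]
tool_rot: [-0.0, 0.586, 0.81, -0.0]
contact_force: [1.1, 1.3, 0.1]
gripper_width: -0.002
grasp_force: 0.0
```

Run:
```python
from station import *
from h import *
z=np.load("tray.npz"); o=get_obs(); print(o["eef_pos"],(np.array(o["eef_pos"][:2])-z["t"])@z["R"])
import cv2; p,d=read_camera("wrist"); cv2.imwrite("pics/w1.png",p[:,:,::-1])
```

```text
[0.56593688 0.05690851 0.04725074] [-0.07284787 -0.01513188]
```

View pics/w1.png

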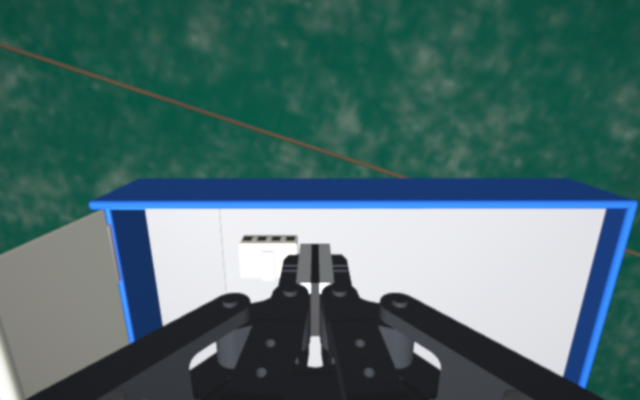

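White A sits square against the fingertips at (268,258), with the deck edge at column 222. I'll push on over the edge.

```bash
python3 -m creep '[[-1,-11,-3.6,-1,0,0,0],[-1,-11,-3.6,-1,0,0,0],[-1,-11,-3.6,0,0,0,0],[-1,-11,-3.6,0,0,0,0],[-1,0,0,0,0,0,0]]'
python3 - <<'E'
from station import *
from h import *
z=np.load("tray.npz"); o=get_obs(); print(o["eef_pos"],(np.array(o["eef_pos"][:2])-z["t"])@z["R"])
import cv2; p,d=read_camera("wrist"); cv2.imwrite("pics/w2.png",p[:,:,::-1])
E
```

```text
t: 3.2
eef_pos: [0.5218, 0.0424, 0.0453]
tool_rot: [-0.0, 0.586, 0.81, -0.0]
contact_force: [0.5, -0.3, 0.0]
gripper_width: 0.001
grasp_force: 0.0
[0.5218216  0.04243514 0.04526077] [-0.07289438 -0.06156069]
```

View pics/w2.png

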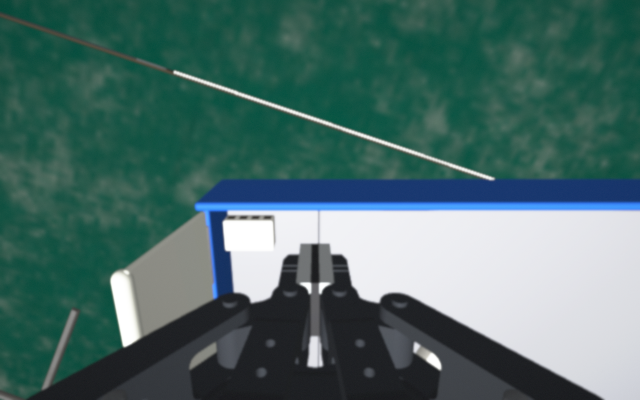

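White A is flat in the trough at (249,232). Next is B.

```bash
python3 -m creep '[[-1,0,0,30,0,0,0],[-1,40,-5,0,0,0,0],[-1,40,-5,0,0,0,0],[-1,40,-5,0,0,0,0],[-1,0,0,0,0,0,0]]'; python3 -m creep '[[-1,0,0,-30,0,0,0],[-1,0,0,-1,0,0,0],[-1,-11.4,-3.75,0,0,0,0],[-1,-11.4,-3.75,0,0,0,0],[-1,-11.4,-3.75,0,0,0,0]]';  python3 -m creep '[[-1,-11.4,-3.75,0,0,0,0],[-1,-11.4,-3.75,0,0,0,0],[-1,-11.4,-3.75,0,0,0,0],[-1,0,0,0,0,0,0]]'
python3 - <<'E'
from station import *
from h import *
z=np.load("tray.npz"); o=get_obs(); print(o["eef_pos"],(np.array(o["eef_pos"][:2])-z["t"])@z["R"])
import cv2; p,d=read_camera("wrist"); cv2.imwrite("pics/w3.png",p[:,:,::-1])
E
```

```text
t: 3.88
eef_pos: [0.6462, 0.0275, 0.0754]
tool_rot: [0.001, 0.587, 0.81, 0.001]
contact_force: [-0.4, -0.1, -0.3]
gripper_width: -0.004
grasp_force: 0.0
t: 4.5
eef_pos: [0.6081, 0.0164, 0.0452]
tool_rot: [0.0, 0.586, 0.81, 0.0]
contact_force: [-0.4, 0.7, 0.2]
gripper_width: 0.004
grasp_force: 0.1
t: 5.0
eef_pos: [0.5738, 0.0052, 0.0446]
tool_rot: [-0.0, 0.586, 0.81, -0.0]
contact_force: [-0.2, -0.0, 4.6]
gripper_width: 0.001
grasp_force: 1.8
[0.57384926 0.00519036 0.04460153] [-0.02124894 -0.0237877 ]
```

View pics/w3.png

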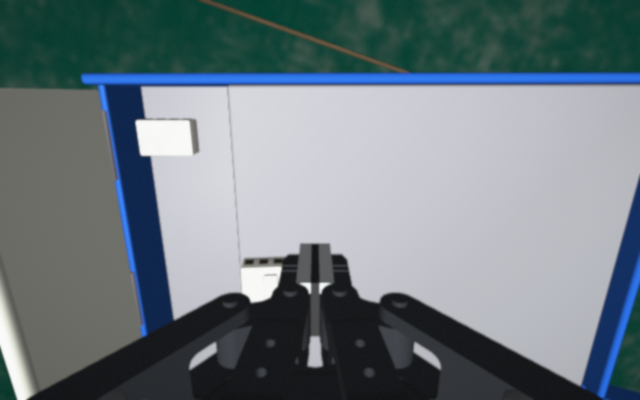

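B is at (262,280), shifted towards tray +x of the finger, and there is 4.6 N upward. I'll lift off and re-measure.

```bash
cat > look.py <<'E'
from h import *; from station import *; import cv2,sys
np.set_printoptions(precision=1,suppress=True)
o=get_obs(); p,d=read_camera("wrist"); c=camera_params("wrist"); W=cloud(d,c["intrinsics"],wristT(o["eef_pos"],o["tool_rot"],c["mount"]))
z=np.load("tray.npz"); L=(W[...,:2]-z["t"])@z["R"]*1000; h=W[...,2]*1000; q=p.astype(int)
print("tcp tray",(np.array(o["eef_pos"][:2])-z["t"])@z["R"]*1000,o["eef_pos"][2]*1000,"t",o["t"])
inx=abs(L[...,0])<98
wh=(q.min(-1)>205); rd=(q[...,0]-q[...,1]>60)
for nm,m in(("deck",inx&(h>46)&(h<60)&(L[...,1]>-75)&(L[...,1]<117)&(abs(L[...,0])<96)),("trough",inx&(h>14)&(h<36)&(L[...,1]>-106)&(L[...,1]<-58)),("red",rd&inx&(abs(L[...,1])<118)&(h>44))):
    n,lab,st,ce=cv2.connectedComponentsWithStats(m.astype(np.uint8))
    for i in range(1,n):
        if st[i,4]>60:
            a=L[lab==i].astype(np.float32); print(nm,st[i,4],"px",ce[i],"rect",[np.round(x,1) for x in cv2.minAreaRect(a)],"min",a.min(0),"max",a.max(0),"z",np.median(h[lab==i]),"col",p[lab==i].mean(0))
cv2.imwrite(f"pics/{sys.argv[1]}.png",p[:,:,::-1])
E
python3 -m creep '[[-1,11,4,0,0,0,0],[-1,20,6.5,25,0,0,0],[-1,20,6.5,40,0,0,0],[-1,20,6.5,40,0,0,0],[-1,0,0,0,0,0,0]]'; python3 -m creep '[[-1,0,0,0,0,0,0]]' >/dev/null; python3 look.py w4
```

```text
t: 5.68
eef_pos: [0.6498, 0.0305, 0.1527]
tool_rot: [0.003, 0.586, 0.81, 0.003]
contact_force: [0.4, 1.6, -0.6]
gripper_width: 0.001
grasp_force: 0.0
tcp tray [-21.6  51.3] 148.24704543926674 t 5.8
deck 858 px [185.7 208.2] rect [array([-14.4, -44.8]), array([17.7, 26.5]), np.float64(0.2)] min [-23.2 -58.1] max [ -5.5 -31.5] z 51.04125931286889 col [243.1 243.  241.6]
deck 731 px [244.6 256.7] rect [array([25.6, -3.4]), array([17.1, 26.6]), np.float64(50.9)] min [ 10.3 -17.9] max [40.6 10.8] z 51.01892493131485 col [225.4  69.5  67.5]
deck 115 px [261.2 295.8] rect [array([59.5,  6.9]), array([ 6.6, 15. ]), np.float64(15.5)] min [55.8  0.5] max [64.6 14.8] z 50.32848468058446 col [210.5 209.9 206.5]
trough 726 px [128.  121.2] rect [array([-75.8, -94.4]), array([23.3, 17. ]), np.float64(89.5)] min [ -84.3 -106. ] max [-67.2 -82.8] z 19.859300230403583 col [244.1 244.2 243.3]
red 737 px [244.9 256.5] rect [array([25.7, -3.5]), array([17. , 26.5]), np.float64(51.3)] min [ 10.3 -17. ] max [40.6 10.7] z 51.008837087780364 col [223.6  67.8  65.8]
```

B has simply squared up at (-14.4,-44.8) in the tray frame, and the red has not moved. I'll re-aim and finish the push.

```bash
python3 -m creep '[[-1,-18,-8.5,-25,0,0,0],[-1,-18,-8.5,-25,0,0,0],[-1,-18,-8.5,-25,0,0,0],[-1,0,0,-28,0,0,0],[-1,0,0,0,0,0,0]]'; python3 -m creep '[[-1,-10,-3.3,0,0,0,0],[-1,-10,-3.3,0,0,0,0],[-1,-10,-3.3,0,0,0,0],[-1,-10,-3.3,0,0,0,0],[-1,-10,-3.3,0,0,0,0]]';  python3 -m creep '[[-1,0,0,0,0,0,0],[-1,0,0,30,0,0,0],[-1,50,5,30,0,0,0],[-1,50,5,40,0,0,0],[-1,0,0,0,0,0,0]]'
python3 look.py w5
```

```text
t: 6.48
eef_pos: [0.5884, 0.0031, 0.0434]
tool_rot: [-0.003, 0.586, 0.81, -0.002]
contact_force: [-0.8, 0.7, 0.7]
gripper_width: -0.003
grasp_force: 0.0
t: 7.1
eef_pos: [0.5409, -0.0133, 0.0465]
tool_rot: [0.0, 0.586, 0.81, 0.0]
contact_force: [0.1, -0.1, 0.1]
gripper_width: 0.001
grasp_force: 0.0
t: 7.72
eef_pos: [0.6462, -0.0019, 0.1491]
tool_rot: [0.004, 0.586, 0.81, 0.003]
contact_force: [-0.9, 0.3, 0.3]
gripper_width: -0.002
grasp_force: 0.0
tcp tray [ 8.1 42.7] 149.06528035823897 t 7.725
deck 784 px [252.1 220.8] rect [array([25.8, -3.5]), array([17. , 26.6]), np.float64(51.0)] min [ 10.7 -17.9] max [41.1 10.8] z 51.090593703146254 col [230.9  74.2  72.3]
deck 468 px [270.1 270.6] rect [array([67.7, 10.2]), array([19.5, 18. ]), np.float64(52.9)] min [55.6 -1.8] max [80.  17.2] z 51.09535127993596 col [242.9 242.8 241.5]
trough 792 px [130.6  80.5] rect [array([-75.8, -94.4]), array([16.6, 23. ]), np.float64(0.5)] min [ -84.2 -106. ] max [-67.6 -83. ] z 19.907873573123624 col [243.1 243.1 242.4]
trough 742 px [143.8 161.2] rect [array([-14.4, -93.3]), array([25.3, 17.3]), np.float64(90.0)] min [ -23. -106.] max [ -5.7 -80.7] z 19.811389659078664 col [243.2 243.2 242.3]
red 774 px [251.9 220.5] rect [array([25.7, -3.6]), array([16.8, 26.6]), np.float64(51.0)] min [ 10.8 -17.9] max [40.   9.8] z 51.09307814672104 col [230.1  71.6  69.6]
```

B is in the trough at (-14,-93). Next is C.

```bash
python3 -m creep '[[-1,9,-19.5,-20,0,0,0],[-1,9,-19.5,-20,0,0,0],[-1,9,-19.5,-25,0,0,0],[-1,0,0,-20,0,0,0],[-1,0,0,-20,0,0,0]]'; python3 -m creep '[[-1,0,0,0,0,0,0],[-1,-10,-3.3,0,0,0,0],[-1,-10,-3.3,0,0,0,0],[-1,-10,-3.3,0,0,0,0],[-1,-10,-3.3,0,0,0,0]]';  python3 -m creep '[[-1,-10,-3.3,0,0,0,0],[-1,-10,-3.3,0,0,0,0],[-1,0,0,0,0,0,0]]'; python3 -m creep '[[-1,11,4,0,0,0,0],[-1,20,6.5,25,0,0,0],[-1,20,6.5,40,0,0,0],[-1,20,6.5,40,0,0,0],[-1,0,0,0,0,0,0]]'; python3 look.py w6
```

```text
t: 8.4
eef_pos: [0.6661, -0.0616, 0.0395]
tool_rot: [-0.001, 0.586, 0.81, -0.001]
contact_force: [-49.4, -1.1, 124.5]
gripper_width: 0.0
grasp_force: 58.2
t: 9.02
eef_pos: [0.6264, -0.075, 0.0402]
tool_rot: [-0.0, 0.586, 0.81, 0.0]
contact_force: [1.8, 0.3, 1.8]
gripper_width: 0.001
grasp_force: 1.0
t: 9.4
eef_pos: [0.6054, -0.0823, 0.0402]
tool_rot: [-0.001, 0.587, 0.81, -0.001]
contact_force: [-3.9, -1.1, 6.4]
gripper_width: -0.001
grasp_force: 3.3
t: 10.02
eef_pos: [0.6816, -0.057, 0.1486]
tool_rot: [0.003, 0.586, 0.81, 0.002]
contact_force: [-0.7, 0.2, 0.4]
gripper_width: -0.001
grasp_force: 0.0
tcp tray [71.5 59.1] 148.64033304358955 t 10.025
deck 969 px [224.4 136.5] rect [array([26. , -3.4]), array([17.3, 26.4]), np.float64(50.7)] min [ 11.  -18.1] max [40.7 10.9] z 51.218462531282874 col [234.   73.9  71.9]
deck 930 px [173.5 183.6] rect [array([ 59.8, -42.8]), array([17.9, 26.1]), np.float64(87.7)] min [ 46.6 -52.1] max [ 73.1 -33.7] z 51.079394564925856 col [242.2 242.1 241.1]
trough 884 px [110.6  78.5] rect [array([-13.9, -93.2]), array([16.6, 25.5]), np.float64(0.4)] min [ -22.3 -106. ] max [ -5.7 -80.5] z 19.95389248598034 col [244.1 244.2 243.2]
red 949 px [224.2 136.4] rect [array([25.9, -3.5]), array([17.1, 26.4]), np.float64(50.8)] min [ 11.6 -17.4] max [40.7 10.8] z 51.23295389243274 col [235.   72.6  70.4]
```

Descending for C, the fingertips hit the deck and the force reading reached about 124 N. I'll come down slower and check the height before going on. C is now at (59.8,-42.8) and the red hasn't moved.

```bash
python3 -m creep '[[-1,-21,-3.3,-25,0,0,0],[-1,-21,-3.3,-25,0,0,0],[-1,-22,-3.4,-20,0,0,0],[-1,0,0,0,0,0,0],[-1,0,0,0,0,0,0]]'
```

```text
t: 10.7
eef_pos: [0.6148, -0.0679, 0.0753]
tool_rot: [0.0, 0.586, 0.81, 0.0]
contact_force: [-1.0, 0.4, 0.6]
gripper_width: 0.001
grasp_force: 0.0
```

```bash
python3 -m creep '[[-1,2,0.5,-10,0,0,0],[-1,0,0,-10,0,0,0],[-1,0,0,-9,0,0,0],[-1,0,0,0,0,0,0],[-1,0,0,0,0,0,0]]'
```

```text
t: 11.32
eef_pos: [0.6164, -0.0674, 0.0463]
tool_rot: [0.0, 0.586, 0.81, 0.0]
contact_force: [0.1, 0.5, 0.2]
gripper_width: 0.005
grasp_force: 0.0
```

```bash
python3 -m creep '[[-1,-10.6,-3.5,0,0,0,0],[-1,-10.6,-3.5,0,0,0,0],[-1,-10.6,-3.5,0,0,0,0],[-1,-10.6,-3.5,0,0,0,0],[-1,-10.6,-3.5,0,0,0,0]]';  python3 -m creep '[[-1,0,0,0,0,0,0],[-1,0,0,30,0,0,0],[-1,40,15,30,0,0,0],[-1,40,25,50,0,0,0],[-1,0,0,0,0,0,0]]'
python3 look.py w7
```

```text
t: 11.95
eef_pos: [0.5624, -0.0853, 0.0463]
tool_rot: [-0.0, 0.586, 0.81, -0.0]
contact_force: [0.2, -0.3, -0.5]
gripper_width: 0.002
grasp_force: 0.0
t: 12.58
eef_pos: [0.6452, -0.0436, 0.1561]
tool_rot: [0.004, 0.585, 0.811, 0.004]
contact_force: [-1.0, -0.2, -0.3]
gripper_width: 0.0
grasp_force: 0.0
tcp tray [47.4 28.8] 156.05093244271515 t 12.575
deck 817 px [269.7 167.9] rect [array([25.9, -3.5]), array([17.1, 26.4]), np.float64(50.8)] min [ 10.8 -17.2] max [40.8 10.5] z 51.21719267327446 col [233.8  76.4  74.6]
trough 891 px [146.3  24.9] rect [array([-75.5, -94.6]), array([22.8, 17.1]), np.float64(89.8)] min [ -84. -106.] max [-66.9 -83.2] z 19.932208274825115 col [243.1 243.1 242.3]
trough 765 px [158.2 110.2] rect [array([-14.4, -93.5]), array([24.9, 16.8]), np.float64(90.0)] min [ -22.8 -106. ] max [ -6.  -81.1] z 19.92515050221144 col [246.3 246.4 245.5]
trough 424 px [194.7 201.3] rect [array([ 60.1, -70.7]), array([26.4, 13.3]), np.float64(0.0)] min [ 46.9 -77.3] max [ 73.3 -64. ] z 25.88630106398879 col [227.7 227.1 225. ]
red 793 px [269.4 168. ] rect [array([25.9, -3.6]), array([16.8, 26.3]), np.float64(51.0)] min [ 11.3 -17.2] max [40.6 10.4] z 51.26170407207326 col [235.1  74.3  72.3]
```

All three whites are in the trough and the red is untouched on the deck. Next I'll go over the lid to its outside, at tray x about -20.

```bash
python3 -m creep '[[-1,-48,2,0,0,0,0],[-1,-48,2,0,0,0,0],[-1,-48,2,0,0,0,0],[-1,-47,2,0,0,0,0],[-1,0,0,0,0,0,0]]'; python3 -m creep '[[-1,0,0,-15,0,0,0],[-1,0,0,-15,0,0,0],[-1,0,0,-15,0,0,0],[-1,0,0,-15,0,0,0],[-1,0,0,-15,0,0,0]]'; python3 -m creep '[[-1,0,0,0,0,0,0],[-1,0,0,0,0,0,0]]'
```

```text
t: 13.25
eef_pos: [0.443, -0.0402, 0.1501]
tool_rot: [-0.002, 0.587, 0.81, -0.002]
contact_force: [0.4, -0.4, -0.5]
gripper_width: 0.001
grasp_force: 0.0
t: 13.88
eef_pos: [0.4486, -0.0392, 0.0754]
tool_rot: [-0.0, 0.586, 0.81, -0.0]
contact_force: [0.2, 0.5, -0.0]
gripper_width: -0.003
grasp_force: 0.0
t: 14.12
eef_pos: [0.4489, -0.0392, 0.0768]
tool_rot: [0.0, 0.586, 0.81, 0.0]
contact_force: [0.6, -0.6, 0.8]
gripper_width: 0.0
grasp_force: 0.0
```

```bash
python3 -m creep '[[-1,10.2,3.4,0,0,0,0],[-1,10.2,3.4,0,0,0,0],[-1,10.2,3.4,0,0,0,0],[-1,10.2,3.4,0,0,0,0],[-1,0,0,0,0,0,0]]'; python3 -m creep '[[-1,10.2,3.4,0,0,0,0],[-1,10.2,3.4,0,0,0,0],[-1,10.2,3.4,0,0,0,0],[-1,10.2,3.4,0,0,0,0],[-1,0,0,0,0,0,0]]'; python3 -m creep '[[-1,0,0,-8,0,0,0],[-1,0,0,-8,0,0,0],[-1,0,0,-6,0,0,0],[-1,0,0,0,0,0,0]]'
```

```text
t: 14.75
eef_pos: [0.4906, -0.0251, 0.0767]
tool_rot: [0.0, 0.586, 0.81, 0.0]
contact_force: [-0.0, 0.3, -0.1]
gripper_width: -0.005
grasp_force: 0.0
t: 15.38
eef_pos: [0.532, -0.0113, 0.077]
tool_rot: [0.001, 0.586, 0.81, 0.001]
contact_force: [0.6, -0.0, 0.4]
gripper_width: 0.001
grasp_force: 0.0
t: 15.88
eef_pos: [0.5295, -0.0121, 0.054]
tool_rot: [-0.001, 0.586, 0.81, -0.001]
contact_force: [-0.4, 0.3, -0.4]
gripper_width: -0.0
grasp_force: 0.0
```

```bash
python3 -m creep '[[-1,0,0,-3,0,0,0],[-1,0,0,-3,0,0,0],[-1,0,0,0,0,0,0]]'; python3 -m creep '[[-1,0,0,-2,0,0,0],[-1,0,0,0,0,0,0]]';python3 -m creep '[[-1,0,0,-1.5,0,0,0],[-1,0,0,0,0,0,0]]'
python3 - <<'E'
from station import *; import cv2
p,d=read_camera("scene"); cv2.imwrite("pics/s8.png",cv2.resize(p[150:235,265:395],(780,510),interpolation=cv2.INTER_CUBIC)[:,:,::-1])
E
```

```text
t: 16.25
eef_pos: [0.5301, -0.012, 0.0485]
tool_rot: [-0.0, 0.586, 0.81, -0.0]
contact_force: [0.5, -0.3, -0.3]
gripper_width: -0.001
grasp_force: 0.0
t: 16.5
eef_pos: [0.5302, -0.012, 0.0466]
tool_rot: [-0.0, 0.586, 0.81, -0.0]
contact_force: [-0.2, 0.3, 0.4]
gripper_width: -0.001
grasp_force: 0.0
t: 16.75
eef_pos: [0.5302, -0.0121, 0.0451]
tool_rot: [-0.0, 0.586, 0.81, -0.0]
contact_force: [0.2, 0.5, -0.4]
gripper_width: 0.0
grasp_force: 0.0
```

View pics/s8.png

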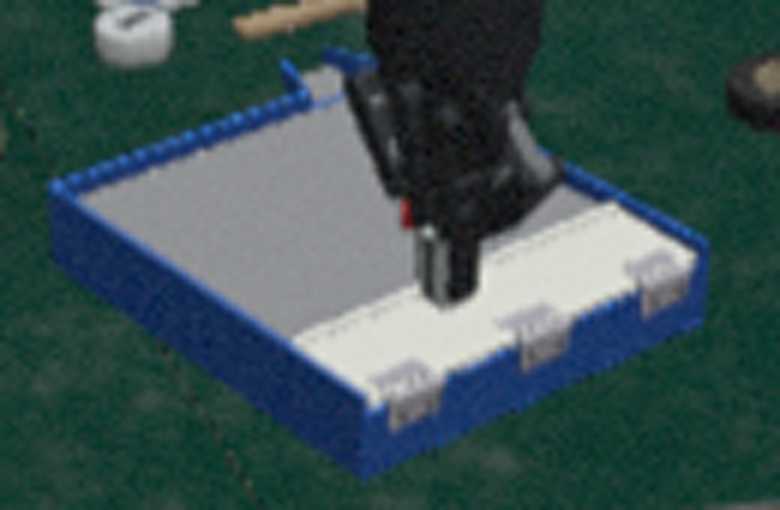

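The lid lies over the trough, nearly flat under the fingertips (fingers at (447,285) in the crop). I'll press down gently until contact.

```bash
python3 -m creep '[[-1,0,0,-1,0,0,0],[-1,0,0,0,0,0,0]]'; python3 -m creep '[[-1,0,0,-1,0,0,0],[-1,0,0,0,0,0,0]]'
```

```text
t: 17.05
eef_pos: [0.5302, -0.012, 0.0442]
tool_rot: [-0.0, 0.586, 0.81, 0.0]
contact_force: [-0.3, -0.0, -0.1]
gripper_width: -0.001
grasp_force: 0.0
t: 17.3
eef_pos: [0.5303, -0.012, 0.0434]
tool_rot: [0.0, 0.586, 0.81, 0.0]
contact_force: [-1.1, 0.7, 3.1]
gripper_width: 0.001
grasp_force: 1.5
```

Contact at 43 mm with 3 N, so the lid is down. I'll lift clear and verify.

```bash
python3 -m creep '[[-1,0,0,-0.7,0,0,0],[-1,0,0,0,0,0,0]]'; python3 -m creep '[[-1,0,0,20,0,0,0],[-1,0,0,40,0,0,0],[-1,30,10,50,0,0,0],[-1,30,10,30,0,0,0],[-1,0,0,0,0,0,0]]'; python3 -m creep '[[-1,0,0,0,0,0,0],[-1,0,0,0,0,0,0]]' >/dev/null
cat >> look.py <<'E'
m=(L[...,1]>-105)&(L[...,1]<-66)&inx&(h<80); A=np.c_[L[m],np.ones(m.sum())]; print("lid plane",np.round(np.linalg.lstsq(A,h[m],rcond=None)[0],4),"median z",np.median(h[m]),m.sum())
E
python3 look.py w9
```

```text
t: 17.55
eef_pos: [0.5303, -0.012, 0.0432]
tool_rot: [0.0, 0.586, 0.81, 0.0]
contact_force: [-2.9, 0.2, 9.7]
gripper_width: -0.001
grasp_force: 5.1
t: 18.18
eef_pos: [0.5938, 0.0094, 0.1853]
tool_rot: [0.002, 0.586, 0.81, 0.002]
contact_force: [0.4, -0.5, 0.0]
gripper_width: 0.0
grasp_force: 0.0
tcp tray [-18.8  -9.1] 180.97517181089205 t 18.425
deck 96 px [255.8 112.4] rect [array([-79.7, -55.6]), array([23. ,  4.5]), np.float64(0.2)] min [-91.2 -57.9] max [-68.2 -53.3] z 46.35274037255205 col [230.8 232.  229.2]
deck 102 px [258.4 167.4] rect [array([-35.4, -55.6]), array([37. ,  4.7]), np.float64(0.2)] min [-53.9 -57.9] max [-16.9 -53.2] z 46.41835891475879 col [232.3 233.5 230.9]
deck 449 px [322.5 233.7] rect [array([25.2, -3.5]), array([16.9, 25.6]), np.float64(50.3)] min [ 10.7 -17.9] max [29.9 10.8] z 51.14532056937671 col [152.6  39.8  38.3]
red 440 px [322.5 234.3] rect [array([ 0.5, -1.2]), array([26. , 60.7]), np.float64(84.7)] min [-30.5 -16.9] max [29.9  9.8] z 51.30243876725238 col [154.3  39.   37.3]
lid plane [-0.  -0.  42.4] median z 43.250796892215895 9407
```

View pics/w9.png

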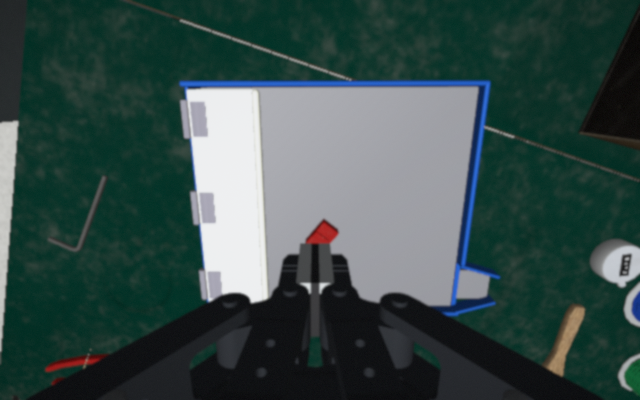

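The lid is flat: its fitted plane has zero slope and sits at 43 mm, in the picture at (225,195). The red is still in place at (322,233), and the arm is clear of everything.

```bash
python3 -c "
from station import *
print(hand_in())"
```

```text
the job is handed in; nothing more can be done
None
```

The job is handed in with all three white housings in the trough, the lid shut flat and the red still on the deck, but the fingertips hit the deck once and the force reading peaked at about 124 N vertical (134 N in all), over the 120 N limit, so the run may be failed on that count.

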